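# Load the vial reader through its push-push tray

### The job

Load the small capped vial into the vial reader: press the closed tray inward by the boss on its front until its push-push catch lets go and the tray springs out, stand the vial upright in the round well of the tray, then push the tray back in until the catch holds it shut by itself. The catch is delicate: push slowly and gently, about as firmly as a doorbell (10 to 12 N; never more than 25 N on the reader or its tray), and leave the bottle and the tube next to the vial standing where they are.

Things in the scene. Friction and masses are not known exactly. Their poses are not given: they have to be found in the camera images.
- reader: the vial reader: white box fixed to the bench, 200 mm deep (x) x 130 wide (y) x 82 high; origin: centre of its underside; +x points from its front to its back; the front face is at x = -100 mm and the tray slides out along -x. Behind the tray a rubber buffer (2 N/mm) resists the last 4 mm; a rigid end stop lies 7 mm past the caught place, reached at about 11 N
- tray (a joint): how far the tray stands out (m): 0 +-0.003 shut and caught (differs from reader to reader), 0.090 sprung fully out, negative when pressed in past zero. Pressing it some 6 mm in past the caught place (about 9 N) and letting go frees it when shut, catches it when it came from outside; less leaves it as it was. 12 N always suffices. Damped spring outward: 3.5 N shut, 1.5 N out
- boss (a point): centre of the flat front face of the black push boss on the tray's grey front panel, 40 mm above the bench; face 34 mm wide, 30 mm high, 16 mm proud of the panel and 22 mm in front of the housing when shut; panel 116 mm wide, from 7 to 75 mm above the bench; axes as the reader's (push along +x)
- well (a point): centre of the floor of the round well in the tray, 13 mm above the bench, 67 mm behind the boss face; the well is 38 mm across and 21 mm deep, its rim 34 mm above the bench in a block 74 x 74 mm; inside the housing when the tray is shut; 45 mm in front of the housing and open above when fully out
- vial: the vial to load: a short round vial with a wide ribbed cap, 32 mm across and 58 mm high (the cap, 29 mm across, is the top 14 mm), about 30 g, standing on the bench; origin at the centre of its underside, z up
- bottle: a bystander to leave alone: larger dark round bottle with a white cap, 48 mm across and 90 mm high, standing on the bench; origin at the centre of its underside
- tube: a bystander to leave alone: slim conical tube standing on its cap, point up, 33 mm across and 115 mm high; origin at the centre of its underside
Not all that is in view belongs to the job. What is shaped like the vial but red or turquoise is not meant.

How it is judged:
By the outcome, as a careful person would: the job done as asked, in the order asked, and still so for the second after the job is handed in, with the robot touching nothing.
It also fails if it takes over 72 s, if anything falls off the work surface, if the arm or the gripper's body presses on something with over 40 N, if the wrist force passes 120 N, or if a joint passes its speed limit or range.

### The arm

A 6-joint arm with a two-finger parallel gripper is mounted at the origin on a cart in front of the work surface, level with it; the furniture and walls round the work are solid. World frame = base frame: x ahead of the robot, y to its left, z up, the work surface at z = 0. Lengths are in m, angles in rad, forces in N, time in s.
With the tool pointing down it reaches from about 0.375 to 0.9 m from the base axis. Payload 3.1 kg.
Tool frame: the origin (TCP) lies on the centre line of the jaws, within the pads' length; the fingertips stand robot.tip_reach ahead of it and the grasp point (between the pads) lies 8 mm behind it (robot.tip_reach is the distance from the TCP to the fingertips, in m); z points along the fingers, y is the line along which they close (so a half turn about z gives the same grasp; the last joint's range is limited). The gripper opens to 87 mm and grips with 3 to 60 N. Pads are 19 mm wide; open, the fingers measure 117 mm over their backs; the gripper's body (75 mm by 190 mm) begins 51 mm behind the grasp point.
Start: joints at [-1.51, 0.527, 1.433, -0, 1.181, -0.178], TCP at [0.148, -0.607, 0.234] pointing down, gripper open.
Joint ranges: [-3.08, 3.08], [-0.75, 2.2], [0.22, 2.44], [-1.43, 4.57], [0, 2.65], [-2.85, 2.85]. Speed limits (rad/s): [2.79, 2.79, 3.14, 3.14, 3.14, 3.14].

### API

Orientations are given as a unit quaternion [x, y, z, w].
In Python, from rig import robot gives the robot as it stands.
- The arm moves only by the tool jog_arm, never from a script. Its argument "motion" is one flat list of numbers, 7 for each row, row after row: the shift along the tool's x, y, z scaled (see below), then the turn, a rotation vector about the tool's x, y, z scaled (see below), then the gripper's target within -1 to 1 (shut at 1, half-way at 0, fully open at -1). In form: [x, y, z, rx, ry, rz, hand, x, y, z, rx, ry, rz, hand, ...]. A call has 1 to 12 rows; each row shifts and turns the commanded pose from where the row before left it, along the tool's axes as they then stand; what a row does not reach is not made up. The controller multiplies each number of a shift by 4 cm and each number of a turn by 4 degrees. A row lasts 1/8 s, in which the tool goes at most 62.5 mm and 10.7 degrees, less where a joint would pass 70% of its speed; a pose out of reach is approached as far as the arm can. A call with a number of a shift or a turn outside -1 to 1 is refused whole. A call with a gripper value outside its range is refused whole. The fingers move at their own pace and stop on an object; "grip_force" is the grip in N (left out, the last holds). Time passes only in rows, so rows that do not move let the fingers close. It gives the time, the measured TCP pose, the force, the opening and the grip force at its end, in the units of the state.
- robot.get_obs(): the state, without advancing time (a new reading comes with each control period).
- robot.camera(name): name is "side" or "top" or "wrist"; returns the picture (400x640x3 uint8, blue, green, red); there is no depth.
- robot.calibration(name): a dict with "fx", "fy", "cx", "cy" (pixels), "R" (3x3) and "t" (3): a world point X has camera coordinates R X + t; the wrist camera has in their place "T_tool_cam" (4x4, takes a point from camera to tool coordinates, whose origin is the TCP and whose axes are the flange's). Camera axes: x right, y down, z forward; pixel columns grow to the right and rows downward; lengths in m; the calibration is good to about 2 mm. A picture is of the moment at which its call begins: read the wrist's pose just before it. calibration takes no time and is no camera call.
- robot.hand_in(): hands the job in; it is judged then, once.
The state is a dict: "time": time; "q": joint angles; "joint_velocities": joint speeds; "joint_torque": joint torques, N m; "position": TCP position; "tool_rot": TCP orientation; "ft_force": force on the tool from outside, world axes, zero at the start; "moment": the same for the moment, N m; "grip_width": finger opening in m; "grip_force": force on a finger pad.
Only numpy, scipy, OpenCV 4.12 (cv2) and the standard library are available. Lean on these libraries where they do the work, as an engineer would, in place of code of your own. Each camera call takes 0.05 s, during which the arm holds its last target. There are 200 camera calls.

## Working session

There is one attempt and no reset: what is moved stays moved. The work goes in short steps, Python scripts to look and compute and a tool call to move; the robot and the scene stay as the last step left them, time stands still between calls to the robot, and variables do not carry over. Pictures are saved under pics/ and viewed, at most 12 in all, crops included, and the job is handed in when it is done.

Besides the shell and the picture viewer there is one more tool, called after "Emit:" as name(argument=value, ...) on one line, values as JSON. jog_arm: Moves the arm, as the interface text tells. Shifts and turns lie within -1 to 1; 1 stands for 4 cm of shift or 4 degrees of turn. Its arguments: {"type":"object","properties":{"motion":{"type":"array","items":{"type":"number"}},"grip_force":{"type":"number"}},"required":["motion"]}

```bash
mkdir -p pics; ls; python3 - <<'E'
from rig import robot
import cv2,numpy as np
o=robot.get_obs();print({k:np.round(v,4) for k,v in o.items()},robot.tip_reach)
for n in("side","top","wrist"):
    cv2.imwrite(f"pics/{n}0.png",robot.camera(n))
    c=robot.calibration(n);print(n,{k:np.round(v,3).tolist() for k,v in c.items()})
a=cv2.imread("pics/side0.png");b=cv2.imread("pics/top0.png")
E
```

```text
pics
{'time': np.float64(0.0), 'q': array([-1.5095,  0.5285,  1.4339,  0.    ,  1.1814, -0.1785]), 'joint_velocities': array([-0.0007, -0.0009, -0.0006,  0.0006,  0.    , -0.0001]), 'joint_torque': array([-0.00000e+00, -4.40044e+01, -1.76592e+01,  6.35000e-02,
        5.82000e-02, -2.00000e-04]), 'position': array([ 0.1484, -0.6064,  0.2326]), 'tool_rot': array([ 9.928e-01,  1.196e-01,  1.000e-04, -1.100e-03]), 'ft_force': array([-0.0757,  0.4574,  0.2101]), 'moment': array([-0.0291,  0.0535, -0.0263]), 'grip_force': np.float64(0.0), 'grip_width': np.float64(0.087)} 0.011
side {'fx': 365.839, 'fy': 365.839, 'cx': 322.202, 'cy': 199.963, 'R': [[-0.925, -0.379, -0.019], [-0.144, 0.397, -0.907], [0.352, -0.836, -0.421]], 't': [0.441, 0.178, 0.789]}
top {'fx': 477.963, 'fy': 477.963, 'cx': 322.676, 'cy': 203.412, 'R': [[0.023, -1.0, 0.006], [-0.995, -0.023, -0.102], [0.102, -0.003, -0.995]], 't': [-0.13, 0.509, 1.441]}
wrist {'fx': 282.632, 'fy': 282.632, 'cx': 316.678, 'cy': 196.389, 'T_tool_cam': [[0.002, -0.958, -0.286, 0.079], [1.0, 0.002, -0.0, 0.002], [0.001, -0.286, 0.958, -0.15], [0.0, 0.0, 0.0, 1.0]]}
```

View pics/top0.png

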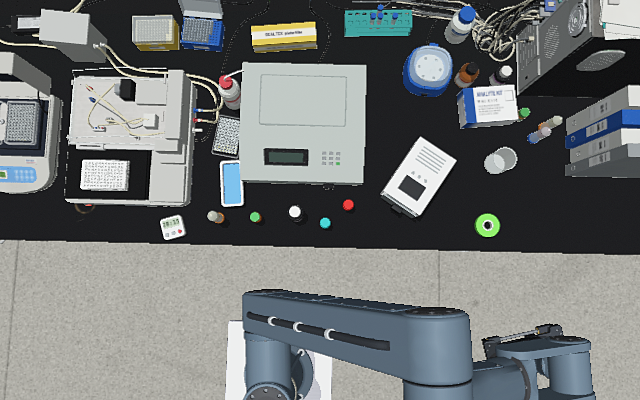

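View pics/side0.png

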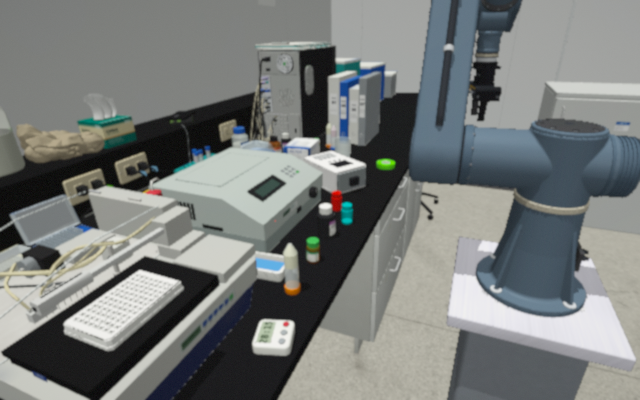

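Candidates in the top view are the green cap (255,217), turquoise (325,223), red (348,205), white-capped bottle (295,212) and tube (215,216). The vial is the green-capped one, side view (313,248). The small white reader is at top (420,177), with its front facing lower-left. I'll check both in a crop and measure.

```bash
cat > h.py <<'E'
from rig import robot
import cv2,numpy as np
from scipy.spatial.transform import Rotation as Ro
def ray(n,uv,obs=None):
    c=robot.calibration(n)
    d=np.array([(uv[0]-c['cx'])/c['fx'],(uv[1]-c['cy'])/c['fy'],1.])
    if n=='wrist':
        T=np.array(c['T_tool_cam']);R=Ro.from_quat(obs['tool_rot']).as_matrix()
        return R@T[:3,3]+obs['position'],R@T[:3,:3]@d
    R=np.array(c['R']);return -R.T@np.array(c['t']),R.T@d
def onz(n,uv,z,obs=None):
    o,d=ray(n,uv,obs);return o+d*(z-o[2])/d[2]
def blobs(im,lo,hi,amin=20):
    m=cv2.inRange(cv2.cvtColor(im,cv2.COLOR_BGR2HSV),lo,hi)
    k,_,s,c=cv2.connectedComponentsWithStats(m)
    return [(c[i].round(1),s[i]) for i in range(1,k) if s[i][4]>=amin]
def tool(v,obs): # world vector -> tool axes in units of 4cm
    return Ro.from_quat(obs['tool_rot']).inv().apply(v)/.04
E
python3 - <<'E'
from h import *
a=cv2.imread("pics/side0.png");b=cv2.imread("pics/top0.png")
r=lambda x:cv2.resize(x,(400,400),interpolation=cv2.INTER_CUBIC)
cv2.imwrite("pics/crop1.png",np.hstack([r(b[130:230,365:465]),r(a[180:300,250:370])]))
for c,s in blobs(b,(45,80,60),(75,255,255)):
    print(c,s,onz('top',c,.058))
for nm,uv,z in(("bottle",(295,212),.09),("tube",(215,216),.1),("red",(348,205),.058),("turq",(325,223),.058)):print(nm,onz('top',uv,z))
# reader top face: bright region
m=cv2.inRange(cv2.cvtColor(b,cv2.COLOR_BGR2HSV),(0,0,190),(180,40,255));m[:,:375]=0;m[:,465:]=0;m[:130]=0;m[225:]=0
m=cv2.morphologyEx(m,cv2.MORPH_CLOSE,np.ones((9,9)))
c=max(cv2.findContours(m,0,2)[0],key=cv2.contourArea)
p=cv2.boxPoints(cv2.minAreaRect(c));print(p);P=[onz('top',q,.082) for q in p];print(np.round(P,4))
for i in range(4):print(np.linalg.norm(P[i]-P[i-1]))
E
```

```text
[523.9 112.3] [519 107  11  11  81] [ 0.80472269 -0.72935146  0.058     ]
[  2.1 174.1] [  0 172   6   5  26] [0.57501828 0.84948413 0.058     ]
[254.3 216.3] [250 211  10  11  84] [0.46537817 0.08589493 0.058     ]
[486.9 224.8] [474 213  27  24 400] [ 0.45610262 -0.61130205  0.058     ]
bottle [ 0.47847865 -0.03724808  0.09      ]
tube [0.46056598 0.19410173 0.1       ]
red [ 0.50594958 -0.1940337   0.058     ]
turq [ 0.45022424 -0.12616376  0.058     ]
[[380.53845 193.69232]
 [419.1538  135.76923]
 [455.61536 160.0769 ]
 [417.      218.     ]]
[[ 0.5395 -0.2885  0.082 ]
 [ 0.7173 -0.4026  0.082 ]
 [ 0.6459 -0.5117  0.082 ]
 [ 0.4698 -0.3968  0.082 ]]
0.1287590748569945
0.21127772778591225
0.13043927076638498
0.2102613921326116
```

View pics/crop1.png

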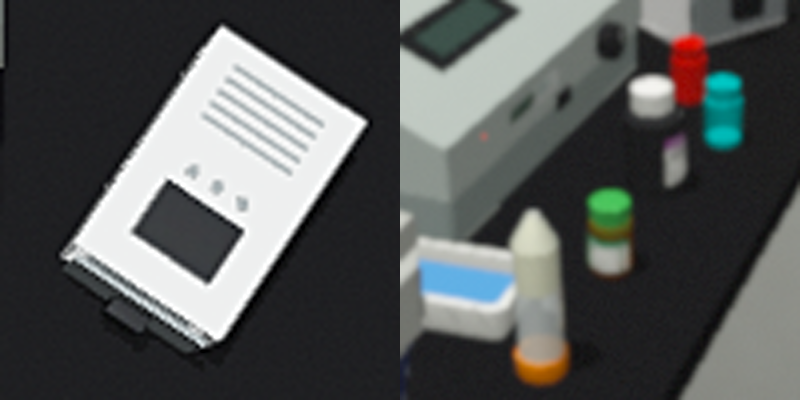

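The crop confirms both: the vial is the green-capped amber one, and the reader has its black boss at about top px (397,208). I'll use tool yaw 147° (reader +x = tool -x) for everything. First I move in front of the boss and turn.

Emit:
jog_arm(motion=[0.89, -0.57, 0.085, 0, 0, 0, 1, 0.89, -0.57, 0.085, 0, 0, 0, 1, 0.89, -0.57, 0.085, 0, 0, 0, 1, 0.89, -0.57, 0.085, 0, 0, 0, 1, 0.89, -0.57, 0.085, 0, 0, 0, 1, 0.89, -0.57, 0.085, 0, 0, 0, 1, 0.89, -0.57, 0.085, 0, 0, 0, 1, 0.89, -0.57, 0.085, 0, 0, 0, 1, 0.89, -0.57, 0.085, 0, 0, 0, 1, 0.89, -0.57, 0.085, 0, 0, 0, 1, 0, 0, 0, 0, 0, -1, 1, 0, 0, 0, 0, 0, -1, 1], grip_force=15)

```text
time: 1.65
position: [0.4405, -0.3001, 0.1992]
tool_rot: [0.982, 0.191, -0.0, -0.0]
ft_force: [-0.0, -0.5, -0.5]
grip_width: 0.0004
grip_force: 0.0
```

Emit:
jog_arm(motion=[0, 0, 0, 0, 0, -1, 1, 0, 0, 0, 0, 0, -1, 1, 0, 0, 0, 0, 0, -1, 1, 0, 0, 0, 0, 0, -1, 1, 0, 0, 0, 0, 0, -1, 1, 0, 0, 0, 0, 0, -1, 1, 0, 0, 0, 0, 0, -1, 1, 0, 0, 0, 0, 0, -1, 1, 0, 0, 0, 0, 0, -1, 1, 0, 0, 0, 0, 0, -1, 1, 0, 0, 0, 0, 0, -1, 1, 0, 0, 0, 0, 0, -1, 1])

```text
time: 3.15
position: [0.44, -0.3009, 0.1993]
tool_rot: [0.82, 0.573, -0.0, -0.0]
ft_force: [-0.6, -0.0, -0.3]
grip_width: 0.0001
grip_force: 0.0
```

Emit:
jog_arm(motion=[0, 0, 0, 0, 0, -1, 1, 0, 0, 0, 0, 0, -1, 1, 0, 0, 0, 0, 0, -1, 1, 0, 0, 0, 0, 0, -1, 1, 0, 0, 0, 0, 0, -1, 1, 0, 0, 0, 0, 0, -1, 1, 0, 0, 0, 0, 0, -1, 1, 0, 0, 0, 0, 0, -1, 1, 0, 0, 0, 0, 0, -1, 1, 0, 0, 0, 0, 0, -1, 1, 0, 0, 0, 0, 0, -1, 1, 0, 0, 0, 0, 0, -1, 1])

```text
time: 4.65
position: [0.44, -0.3009, 0.1993]
tool_rot: [0.516, 0.857, 0.0, -0.0]
ft_force: [-0.6, -0.1, -0.1]
grip_width: 0.0006
grip_force: 0.0
```

Emit:
jog_arm(motion=[0, 0, 0, 0, 0, -1, 1, 0, 0, 0, 0, 0, -1, 1, 0, 0, 0, 0, 0, -1, 1, 0, 0, 0, 0, 0, -1, 1, 0, 0, 0, 0, 0, -1, 1, 0, 0, 0, 0, 0, -1, 1, 0, 0, 0, 0, 0, -1, 1, 0, 0, 0, 0, 0, -0.4, 1, 0, 0, 0, 0, 0, 0, 1])

```text
time: 5.78
position: [0.4401, -0.301, 0.1994]
tool_rot: [0.281, 0.96, 0.0, -0.0]
ft_force: [1.2, 0.5, -0.6]
grip_width: 0.0003
grip_force: 0.0
```

```bash
python3 - <<'E'
from h import *
o=robot.get_obs();im=robot.camera('wrist');cv2.imwrite('pics/w1.png',im)
x=Ro.from_quat(o['tool_rot']).as_matrix();print(o['time'],o['position'],x.round(3),o['ft_force'],o['q'].round(2))
E
```

```text
5.775 [ 0.44005974 -0.30097072  0.1994204 ] [[-0.842  0.54  -0.   ]
 [ 0.54   0.842  0.   ]
 [ 0.     0.    -1.   ]] [ 1.16668444  0.50423097 -0.59152262] [-0.81  0.45  1.7   0.    0.99 -1.81]
```

View pics/w1.png

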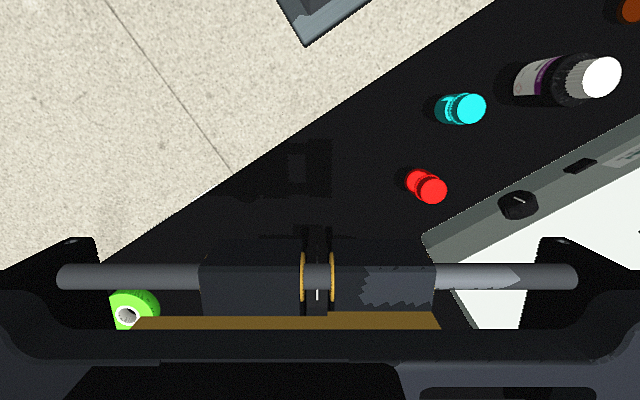

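The wrist picture shows the gripper hiding the tool -x side; red (430,187), turquoise (465,108) and the bottle (600,75) are visible. I'll back the TCP over the reader to see the boss.

Emit:
jog_arm(motion=[-0.8, 0, 0, 0, 0, 0, 1, -0.8, 0, 0, 0, 0, 0, 1, -0.8, 0, 0, 0, 0, 0, 1, -0.8, 0, 0, 0, 0, 0, 1, 0, 0, 0, 0, 0, 0, 1, 0, 0, 0, 0, 0, 0, 1])

```text
time: 6.58
position: [0.5469, -0.3692, 0.199]
tool_rot: [0.281, 0.96, 0.001, -0.001]
ft_force: [-1.0, 0.3, 0.2]
grip_width: 0.0005
grip_force: 0.0
```

```bash
python3 - <<'E'
from h import *
o=robot.get_obs();im=robot.camera('wrist');cv2.imwrite('pics/w2.png',im)
print(o['time'],o['position'])
E
```

```text
6.575 [ 0.54688653 -0.36924687  0.19895309]
```

View pics/w2.png

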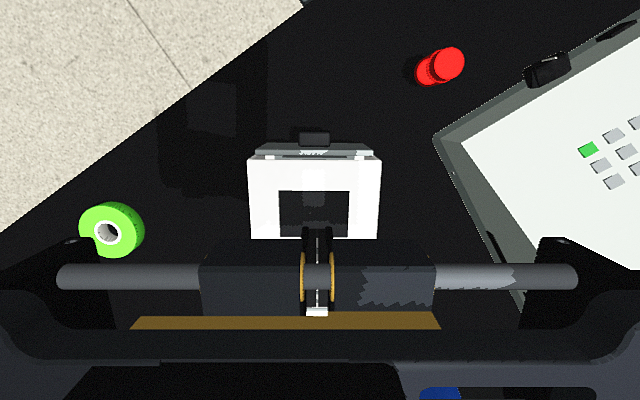

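Reader front top edge runs (248,157)–(381,157), which is level, so the yaw is right. The boss top spans columns 299–330 with its front edge at row ~131.

```bash
python3 - <<'E'
from h import *
o=robot.get_obs();im=cv2.imread('pics/w2.png')
g=cv2.cvtColor(im,cv2.COLOR_BGR2GRAY)
print(g[120:160,314].tolist());print(g[137,290:340].tolist())
for r in(157,): 
  for c in(255,375): print('edge',c,g[150:165,c].tolist())
tl=lambda p:(tool(p-o['position'],o)*40).round(1)
for uv,z in(((299,131.5),.055),((330,131.5),.055),((248.5,157),.082),((381,157),.082)):
    p=onz('wrist',uv,z,o);print(uv,p.round(4),tl(p))
E
```

```text
[21, 20, 27, 25, 18, 26, 24, 27, 17, 20, 17, 12, 29, 44, 66, 61, 58, 64, 60, 56, 57, 57, 59, 53, 53, 37, 23, 72, 58, 74, 221, 240, 234, 232, 148, 76, 55, 87, 151, 111]
[16, 22, 4, 19, 18, 20, 25, 17, 20, 31, 52, 54, 55, 55, 56, 51, 60, 57, 54, 60, 54, 56, 56, 55, 64, 58, 60, 61, 57, 58, 62, 64, 61, 62, 65, 63, 60, 65, 57, 39, 21, 25, 20, 27, 25, 30, 22, 28, 24, 27]
edge 255 [146, 149, 142, 120, 110, 164, 146, 125, 110, 160, 251, 251, 251, 250, 250]
edge 375 [25, 24, 25, 22, 17, 26, 88, 166, 149, 140, 245, 255, 255, 255, 255]
(299, 131.5) [ 0.4874 -0.3534  0.055 ] [ 58.1 -18.9 144.3]
(330, 131.5) [ 0.5044 -0.3268  0.055 ] [ 58.2  12.7 144.3]
(248.5, 157) [ 0.4808 -0.4046  0.082 ] [ 36.1 -65.5 117.2]
(381, 157) [ 0.5484 -0.2987  0.082 ] [ 36.3  60.2 117.3]
```

Emit:
jog_arm(motion=[0.8, -0.075, 0, 0, 0, 0, 1, 0.8, 0, 0, 0, 0, 0, 1, 0.8, 0, 0, 0, 0, 0, 1, 0, 0, 0.8, 0, 0, 0, 1, 0, 0, 0.8, 0, 0, 0, 1, 0, 0, 0.8, 0, 0, 0, 1, 0, 0, 0.8, 0, 0, 0, 1, 0, 0, 0.4, 0, 0, 0, 1, 0, 0, 0.35, 0, 0, 0, 1, 0, 0, 0, 0, 0, 0, 1, -0.2, 0, 0, 0, 0, 0, 1, -0.1, 0, 0, 0, 0, 0, 1])

```text
time: 8.12
position: [0.4769, -0.3285, 0.0426]
tool_rot: [0.281, 0.96, -0.001, 0.001]
ft_force: [-0.3, 0.5, -0.5]
grip_width: 0.0006
grip_force: 0.0
```

Emit:
jog_arm(motion=[-0.1, 0, 0, 0, 0, 0, 1, -0.05, 0, 0, 0, 0, 0, 1, 0, 0, 0, 0, 0, 0, 1])

```text
time: 8.5
position: [0.4807, -0.3306, 0.0416]
tool_rot: [0.281, 0.96, -0.0, 0.0]
ft_force: [-0.3, 0.0, 0.8]
grip_width: 0.0005
grip_force: 0.0
```

Emit:
jog_arm(motion=[-0.03, 0, 0, 0, 0, 0, 1, -0.03, 0, 0, 0, 0, 0, 1, -0.03, 0, 0, 0, 0, 0, 1, -0.03, 0, 0, 0, 0, 0, 1, 0, 0, 0, 0, 0, 0, 1])

```text
time: 9.12
position: [0.4847, -0.3332, 0.0415]
tool_rot: [0.281, 0.96, -0.0, 0.0]
ft_force: [0.6, 0.3, 0.4]
grip_width: 0.0006
grip_force: 0.0
```

Emit:
jog_arm(motion=[-0.03, 0, 0, 0, 0, 0, 1, -0.03, 0, 0, 0, 0, 0, 1, 0, 0, 0, 0, 0, 0, 1])

```text
time: 9.5
position: [0.4858, -0.3338, 0.0415]
tool_rot: [0.281, 0.96, 0.0, -0.001]
ft_force: [-3.1, 1.3, 2.8]
grip_width: 0.0005
grip_force: 1.9
```

Emit:
jog_arm(motion=[-0.03, 0, 0, 0, 0, 0, 1, -0.03, 0, 0, 0, 0, 0, 1, 0, 0, 0, 0, 0, 0, 1])

```text
time: 9.88
position: [0.4887, -0.3357, 0.0414]
tool_rot: [0.281, 0.96, 0.0, -0.0]
ft_force: [-4.3, 0.8, 1.4]
grip_width: 0.0006
grip_force: 1.9
```

Emit:
jog_arm(motion=[-0.03, 0, 0, 0, 0, 0, 1, -0.03, 0, 0, 0, 0, 0, 1, 0, 0, 0, 0, 0, 0, 1])

```text
time: 10.25
position: [0.4901, -0.3366, 0.0414]
tool_rot: [0.281, 0.96, 0.0, -0.001]
ft_force: [-4.5, 2.5, 3.8]
grip_width: 0.0003
grip_force: 2.7
```

Emit:
jog_arm(motion=[-0.025, 0, 0, 0, 0, 0, 1, -0.015, 0, 0, 0, 0, 0, 1, 0, 0, 0, 0, 0, 0, 1])

```text
time: 10.62
position: [0.4906, -0.337, 0.0414]
tool_rot: [0.281, 0.96, 0.001, -0.002]
ft_force: [-7.8, 2.5, 3.9]
grip_width: 0.0007
grip_force: 3.4
```

Emit:
jog_arm(motion=[-0.025, 0, 0, 0, 0, 0, 1, 0, 0, 0, 0, 0, 0, 1, 0, 0, 0, 0, 0, 0, 1])

```text
time: 11.0
position: [0.4911, -0.3373, 0.0414]
tool_rot: [0.281, 0.96, 0.001, -0.002]
ft_force: [-7.2, 2.9, 5.6]
grip_width: 0.0005
grip_force: 3.8
```

Emit:
jog_arm(motion=[-0.025, 0, 0, 0, 0, 0, 1, 0, 0, 0, 0, 0, 0, 1, 0, 0, 0, 0, 0, 0, 1])

```text
time: 11.38
position: [0.4915, -0.3375, 0.0414]
tool_rot: [0.281, 0.96, 0.001, -0.003]
ft_force: [-8.6, 3.1, 6.1]
grip_width: 0.0003
grip_force: 4.3
```

Emit:
jog_arm(motion=[-0.03, 0, 0, 0, 0, 0, 1, 0, 0, 0, 0, 0, 0, 1, 0, 0, 0, 0, 0, 0, 1])

```text
time: 11.75
position: [0.4921, -0.3378, 0.0414]
tool_rot: [0.281, 0.96, 0.001, -0.003]
ft_force: [-9.8, 3.7, 7.1]
grip_width: 0.0006
grip_force: 4.8
```

Emit:
jog_arm(motion=[-0.02, 0, 0, 0, 0, 0, 1, 0, 0, 0, 0, 0, 0, 1, 0, 0, 0, 0, 0, 0, 1])

```text
time: 12.12
position: [0.4923, -0.338, 0.0414]
tool_rot: [0.281, 0.96, 0.001, -0.004]
ft_force: [-10.8, 3.8, 7.8]
grip_width: 0.0003
grip_force: 5.2
```

Force along the push is 11 N, so I release by backing off 150 mm, lift, then go over to the vial with the gripper open.

Emit:
jog_arm(motion=[0.6, 0, 0, 0, 0, 0, 1, 0.9, 0, 0, 0, 0, 0, 1, 0.9, 0, 0, 0, 0, 0, 1, 0.9, 0, 0, 0, 0, 0, 1, 0.5, 0, 0, 0, 0, 0, 1, 0, 0, -0.8, 0, 0, 0, 1, 0, 0, -0.8, 0, 0, 0, 0, 0, 0, -0.8, 0, 0, 0, -0.3, 0, 0, -0.8, 0, 0, 0, -0.3, 0, 0, -0.8, 0, 0, 0, -0.3, 0, 0, 0, 0, 0, 0, -0.3])

```text
time: 13.5
position: [0.3704, -0.2608, 0.2042]
tool_rot: [0.281, 0.96, -0.003, 0.005]
ft_force: [-0.2, -0.3, -0.4]
grip_width: 0.0424
grip_force: 0.0
```

Emit:
jog_arm(motion=[0.18, 0.95, 0, 0, 0, 0, -0.3, 0.18, 0.95, 0, 0, 0, 0, -0.3, 0.18, 0.95, 0, 0, 0, 0, -0.3, 0.18, 0.95, 0, 0, 0, 0, -0.3, 0.18, 0.95, 0, 0, 0, 0, -0.3, 0.18, 0.95, 0, 0, 0, 0, -0.3, 0.18, 0.95, 0, 0, 0, 0, -0.3, 0.18, 0.95, 0, 0, 0, 0, -0.3, 0.18, 0.95, 0, 0, 0, 0, -0.3, 0, 0, 0, 0, 0, 0, -0.3, 0, 0, 0, 0, 0, 0, -0.3])

```text
time: 14.88
position: [0.4973, 0.0648, 0.2007]
tool_rot: [0.281, 0.96, -0.0, -0.0]
ft_force: [2.1, -0.3, 0.2]
grip_width: 0.0567
grip_force: 0.0
```

```bash
python3 - <<'E'
from h import *
o=robot.get_obs();im=robot.camera('wrist');t=robot.camera('top')
print(o['time'],o['position'],o['grip_width'])
cv2.imwrite('pics/w3.png',im);cv2.imwrite('pics/t3.png',t)
cv2.imwrite('pics/c3.png',np.hstack([cv2.resize(im,(480,300)),cv2.resize(t[130:230,360:465],(315,300))]))
for c,s in blobs(im,(45,80,60),(75,255,255),100):
    p=onz('wrist',c,.058,o);print(c,s,p,(tool(p-o['position'],o)*40).round(1))
    q=np.array([s[0]+s[2]/2,s[1]+s[3]/2]);print('bbox',onz('wrist',q,.058,o))
E
```

```text
14.875 [0.49734397 0.06475756 0.20067346] 0.05667299433208625
[315.7 153.6] [303 140  27  28 603] [0.4660208  0.08251585 0.058     ] [ 35.9  -1.9 142.7]
bbox [0.46681499 0.08299192 0.058     ]
```

View pics/c3.png

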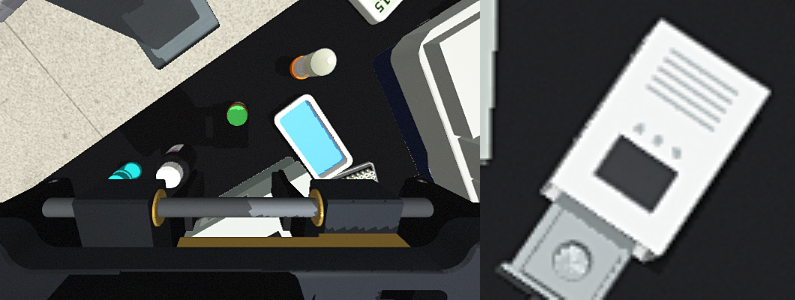

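The tray is out, with its well near crop (572,259). The green vial is at wrist px (316,154), tool offset (36,-2) mm. I'll descend on it and grip.

Emit:
jog_arm(motion=[0.45, -0.04, 0, 0, 0, 0, -0.3, 0.44, 0, 0, 0, 0, 0, -0.3, 0, 0, 0.8, 0, 0, 0, -0.3, 0, 0, 0.8, 0, 0, 0, -0.3, 0, 0, 0.8, 0, 0, 0, -0.3, 0, 0, 0.8, 0, 0, 0, -0.3, 0, 0, 0.5, 0, 0, 0, -0.3, 0, 0, 0.42, 0, 0, 0, -0.3, 0, 0, 0, 0, 0, 0, -0.3])

```text
time: 16.1
position: [0.4649, 0.0831, 0.0362]
tool_rot: [0.281, 0.96, -0.0, -0.002]
ft_force: [-0.7, 0.6, -0.8]
grip_width: 0.0566
grip_force: 0.0
```

Emit:
jog_arm(motion=[0, 0, 0, 0, 0, 0, 0.5, 0, 0, 0, 0, 0, 0, 1, 0, 0, 0, 0, 0, 0, 1, 0, 0, 0, 0, 0, 0, 1, 0, 0, 0, 0, 0, 0, 1], grip_force=12)

```text
time: 16.73
position: [0.467, 0.0827, 0.0373]
tool_rot: [0.281, 0.96, 0.0, 0.001]
ft_force: [-0.3, -0.2, 5.8]
grip_width: 0.0311
grip_force: 12.0
```

Emit:
jog_arm(motion=[0, 0, -0.2, 0, 0, 0, 1, 0, 0, -0.5, 0, 0, 0, 1, 0, 0, -0.8, 0, 0, 0, 1, 0, 0, -0.8, 0, 0, 0, 1, 0, 0, -0.8, 0, 0, 0, 1, 0, 0, -0.8, 0, 0, 0, 1, 0, 0, -0.3, 0, 0, 0, 1, 0, 0, 0, 0, 0, 0, 1])

```text
time: 17.73
position: [0.4667, 0.0827, 0.2051]
tool_rot: [0.281, 0.96, 0.0, 0.001]
ft_force: [-1.2, 0.4, -0.4]
grip_width: 0.031
grip_force: 12.0
```

Emit:
jog_arm(motion=[-0.73, -0.85, 0, 0, 0, 0, 1, -0.73, -0.85, 0, 0, 0, 0, 1, -0.73, -0.85, 0, 0, 0, 0, 1, -0.73, -0.85, 0, 0, 0, 0, 1, -0.73, -0.85, 0, 0, 0, 0, 1, -0.73, -0.85, 0, 0, 0, 0, 1, -0.73, -0.85, 0, 0, 0, 0, 1, -0.73, -0.85, 0, 0, 0, 0, 1, -0.73, -0.85, 0, 0, 0, 0, 1, -0.73, -0.85, 0, 0, 0, 0, 1, 0, 0, 0, 0, 0, 0, 1, 0, 0, 0, 0, 0, 0, 1])

```text
time: 19.23
position: [0.5278, -0.3599, 0.2025]
tool_rot: [0.281, 0.96, 0.001, -0.002]
ft_force: [-0.1, 0.9, -0.1]
grip_width: 0.031
grip_force: 12.0
```

```bash
python3 - <<'E'
from h import *
o=robot.get_obs();im=robot.camera('wrist');cv2.imwrite('pics/w4.png',im)
s=robot.camera('side');cv2.imwrite('pics/s4.png',s)
print(o['time'],o['position'],o['grip_width'],o['ft_force'])
W=np.array([.4764,-.3277]);print(tool(np.r_[W,.034]-o['position'],o)*40)
c=robot.calibration('side');R=np.array(c['R']);q=R@(o['position'])+np.array(c['t']);u=int(c['fx']*q[0]/q[2]+c['cx']);v=int(c['fy']*q[1]/q[2]+c['cy']);print(u,v)
cr=s[max(v-50,0):v+50,u-40:u+40]
cv2.imwrite('pics/c4.png',np.hstack([im[60:310,160:480][:, :],cv2.resize(cr,(200,250))]))
E
```

```text
19.225 [ 0.52784941 -0.35994422  0.20254148] 0.031031985044937392 [-0.0893586   0.92795076 -0.08449385]
[ 59.92251628  -0.8809028  168.82380356]
348 130
```

View pics/c4.png

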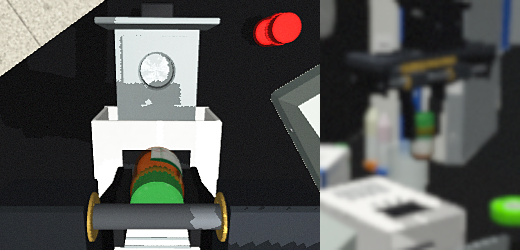

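The well rim is at wrist px ~(316,129), and the vial hangs upright in the jaws. Next I fit the rim and the lower vial edge.

```bash
python3 - <<'E'
from h import *
o=robot.get_obs();im=cv2.imread('pics/w4.png');g=cv2.cvtColor(im,cv2.COLOR_BGR2GRAY)
r=g[100:160,285:350];big=cv2.resize(r,None,fx=4,fy=4,interpolation=cv2.INTER_CUBIC)
h=cv2.HoughCircles(cv2.GaussianBlur(big,(0,0),3),cv2.HOUGH_GRADIENT,1,40,param1=80,param2=20,minRadius=50,maxRadius=100)
tl=lambda p:(tool(p-o['position'],o)*40).round(1)
for x,y,R in (h[0] if h is not None else []):
    uv=(x/4+285,y/4+100);p=onz('wrist',uv,.034,o);print(uv,R/4,p.round(4),tl(p), 'dia',2*R/4/282*.34)
print(g[129,285:350].tolist());print(g[100:160,316].tolist())
cv2.imwrite('pics/c5.png',np.hstack([cv2.resize(im[90:170,270:360],(450,400),interpolation=2),cv2.resize(im[190:290,270:370],(300,400)) ]))
E
```

```text
(np.float32(316.625), np.float32(129.875)) 18.25 [ 0.4784 -0.3283  0.034 ] [ 58.3  -0.9 169.7] dia 0.04400709
[227, 227, 227, 229, 228, 228, 227, 227, 228, 228, 229, 231, 236, 186, 144, 129, 243, 241, 247, 240, 246, 248, 238, 247, 248, 254, 250, 241, 248, 249, 253, 249, 249, 250, 248, 243, 241, 247, 249, 248, 248, 249, 252, 254, 170, 140, 148, 131, 101, 137, 193, 235, 233, 231, 233, 233, 231, 232, 232, 232, 231, 232, 232, 233, 231]
[230, 230, 231, 231, 230, 232, 231, 231, 231, 232, 233, 227, 145, 158, 243, 234, 231, 231, 232, 231, 232, 230, 231, 229, 227, 231, 233, 251, 249, 249, 229, 241, 239, 234, 242, 227, 230, 241, 232, 255, 255, 165, 140, 148, 152, 154, 124, 54, 80, 119, 124, 143, 145, 145, 146, 148, 146, 148, 144, 143]
```

View pics/c5.png

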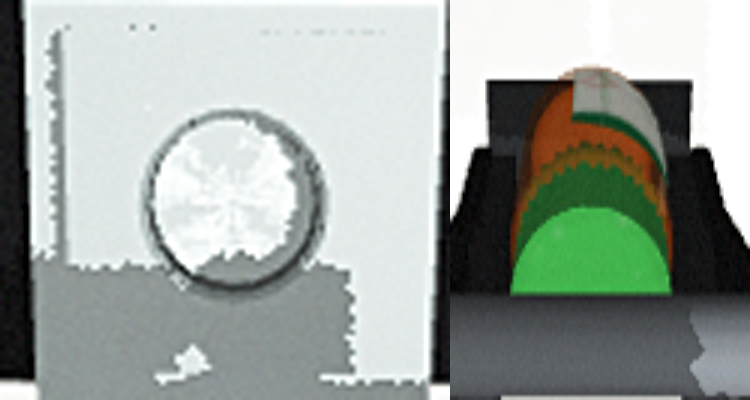

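Emit:
jog_arm(motion=[0.73, 0, 0, 0, 0, 0, 1, 0.73, 0, 0, 0, 0, 0, 1, 0, 0, 0.8, 0, 0, 0, 1, 0, 0, 0.8, 0, 0, 0, 1, 0, 0, 0.8, 0, 0, 0, 1, 0, 0, 0.5, 0, 0, 0, 1, 0, 0, 0.2, 0, 0, 0, 1, 0, 0, 0, 0, 0, 0, 1])

```text
time: 20.32
position: [0.4798, -0.3288, 0.0807]
tool_rot: [0.281, 0.96, 0.0, -0.0]
ft_force: [-0.9, -0.1, -0.7]
grip_width: 0.031
grip_force: 12.0
```

```bash
python3 - <<'E'
from h import *
o=robot.get_obs();im=robot.camera('wrist');s=robot.camera('side')
print(o['time'],o['position'],o['ft_force'])
cv2.imwrite('pics/c6.png',np.hstack([cv2.resize(im[130:300,230:400],(400,400)),cv2.resize(s[130:230,270:370],(400,400),interpolation=2)]))
E
```

```text
20.325 [ 0.47983424 -0.32880383  0.08067756] [-0.8920922  -0.10766616 -0.72096734]
```

View pics/c6.png

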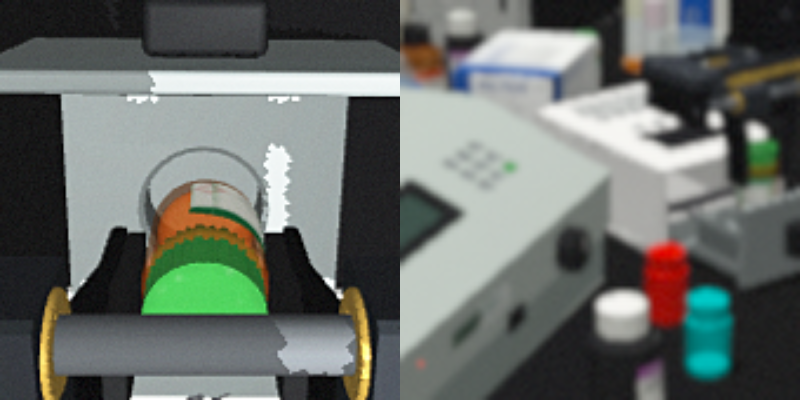

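The vial bottom (crop centre column ~206) is lined up sideways with the well (204) but about 2 mm short in +x. I'll correct that and lower slowly.

Emit:
jog_arm(motion=[0.05, 0, 0, 0, 0, 0, 1, 0, 0, 0, 0, 0, 0, 1, 0, 0, 0.15, 0, 0, 0, 1, 0, 0, 0.15, 0, 0, 0, 1, 0, 0, 0.1, 0, 0, 0, 1, 0, 0, 0, 0, 0, 0, 1])

```text
time: 21.18
position: [0.4778, -0.3282, 0.0641]
tool_rot: [0.281, 0.96, 0.0, -0.001]
ft_force: [0.3, -0.8, 0.7]
grip_width: 0.0311
grip_force: 12.0
```

Emit:
jog_arm(motion=[0, 0, 0.1, 0, 0, 0, 1, 0, 0, 0.1, 0, 0, 0, 1, 0, 0, 0, 0, 0, 0, 1])

```text
time: 21.55
position: [0.4779, -0.3283, 0.0564]
tool_rot: [0.281, 0.96, 0.0, -0.0]
ft_force: [-0.1, -0.2, -1.3]
grip_width: 0.0311
grip_force: 12.0
```

In the well (vial bottom ~19 mm above bench, below the rim), with no side force. I'll lower the last few mm.

Emit:
jog_arm(motion=[0, 0, 0.06, 0, 0, 0, 1, 0, 0, 0.05, 0, 0, 0, 1, 0, 0, 0, 0, 0, 0, 1])

```text
time: 21.92
position: [0.478, -0.3284, 0.0522]
tool_rot: [0.281, 0.96, 0.0, -0.0]
ft_force: [-0.6, -0.1, -0.3]
grip_width: 0.0313
grip_force: 12.0
```

Emit:
jog_arm(motion=[0, 0, 0.04, 0, 0, 0, 1, 0, 0, 0, 0, 0, 0, 1])

```text
time: 22.18
position: [0.4781, -0.3285, 0.0507]
tool_rot: [0.281, 0.96, 0.0, -0.0]
ft_force: [0.1, 0.2, -0.3]
grip_width: 0.0308
grip_force: 12.0
```

Emit:
jog_arm(motion=[0, 0, 0.03, 0, 0, 0, 1, 0, 0, 0, 0, 0, 0, 1])

```text
time: 22.42
position: [0.4783, -0.3286, 0.0503]
tool_rot: [0.281, 0.96, -0.0, 0.0]
ft_force: [0.2, 0.2, 4.2]
grip_width: 0.0308
grip_force: 12.0
```

Emit:
jog_arm(motion=[0, 0, 0, 0, 0, 0, 0.2, 0, 0, 0, 0, 0, 0, 0, 0, 0, 0, 0, 0, 0, -0.1, 0, 0, -0.1, 0, 0, 0, -0.1, 0, 0, -0.4, 0, 0, 0, -0.1, 0, 0, -0.8, 0, 0, 0, -0.1, 0, 0, -0.8, 0, 0, 0, -0.1, 0, 0, -0.8, 0, 0, 0, -0.1, 0, 0, -0.8, 0, 0, 0, -0.1, -0.8, 0, 0, 0, 0, 0, 1, -0.7, 0, 0, 0, 0, 0, 1, 0, 0, 0, 0, 0, 0, 1])

```text
time: 23.92
position: [0.53, -0.362, 0.1989]
tool_rot: [0.281, 0.96, -0.001, 0.001]
ft_force: [-0.5, 0.5, -0.2]
grip_width: 0.0257
grip_force: 0.0
```

```bash
python3 - <<'E'
from h import *
o=robot.get_obs();im=robot.camera('wrist');s=robot.camera('side');t=robot.camera('top')
print(o['time'],o['position'],o['ft_force'])
cv2.imwrite('pics/w7.png',im)
cv2.imwrite('pics/c7.png',np.hstack([cv2.resize(im[40:240,210:420],(420,400)),cv2.resize(s[130:230,300:390],(360,400),interpolation=2)]))
E
```

```text
23.925 [ 0.52999363 -0.36200182  0.19888009] [-0.54875783  0.45527464 -0.17333082]
```

View pics/c7.png

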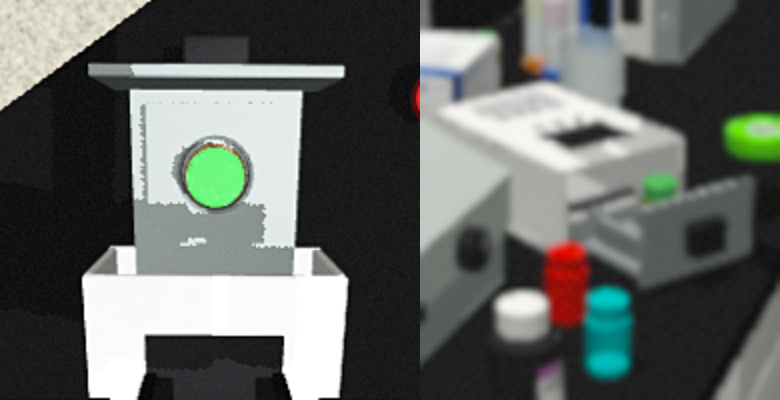

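The vial stands upright in the well (crop 215,178). Now I go in front of the boss and push the tray back in.

Emit:
jog_arm(motion=[0.89, 0, 0, 0, 0, 0, 1, 0.89, 0, 0, 0, 0, 0, 1, 0.89, 0, 0, 0, 0, 0, 1, 0.89, 0, 0, 0, 0, 0, 1, 0.89, 0, 0, 0, 0, 0, 1, 0, 0, 0, 0, 0, 0, 1, 0, 0, 0.8, 0, 0, 0, 1, 0, 0, 0.8, 0, 0, 0, 1, 0, 0, 0.8, 0, 0, 0, 1, 0, 0, 0.8, 0, 0, 0, 1, 0, 0, 0.7, 0, 0, 0, 1, 0, 0, 0, 0, 0, 0, 1])

```text
time: 25.58
position: [0.3784, -0.2644, 0.0402]
tool_rot: [0.281, 0.96, 0.001, -0.001]
ft_force: [-0.7, 0.2, 0.3]
grip_width: 0.0005
grip_force: 0.0
```

Emit:
jog_arm(motion=[-0.2, 0, 0, 0, 0, 0, 1, -0.1, 0, 0, 0, 0, 0, 1, -0.1, 0, 0, 0, 0, 0, 1, -0.08, 0, 0, 0, 0, 0, 1, -0.05, 0, 0, 0, 0, 0, 1, 0, 0, 0, 0, 0, 0, 1])

```text
time: 26.32
position: [0.3967, -0.2763, 0.0416]
tool_rot: [0.281, 0.96, -0.0, 0.0]
ft_force: [-0.1, -0.3, 0.2]
grip_width: 0.0005
grip_force: 0.0
```

Emit:
jog_arm(motion=[-0.05, 0, 0, 0, 0, 0, 1, -0.05, 0, 0, 0, 0, 0, 1, -0.05, 0, 0, 0, 0, 0, 1, -0.05, 0, 0, 0, 0, 0, 1, -0.05, 0, 0, 0, 0, 0, 1, -0.04, 0, 0, 0, 0, 0, 1, -0.03, 0, 0, 0, 0, 0, 1, -0.03, 0, 0, 0, 0, 0, 1, -0.04, 0, 0, 0, 0, 0, 1, -0.05, 0, 0, 0, 0, 0, 1, -0.05, 0, 0, 0, 0, 0, 1, -0.05, 0, 0, 0, 0, 0, 1])

```text
time: 27.82
position: [0.4141, -0.2874, 0.0414]
tool_rot: [0.281, 0.96, 0.0, -0.001]
ft_force: [-1.8, 1.2, 1.5]
grip_width: 0.0005
grip_force: 1.1
```

Emit:
jog_arm(motion=[-0.06, 0, 0, 0, 0, 0, 1, -0.06, 0, 0, 0, 0, 0, 1, -0.06, 0, 0, 0, 0, 0, 1, -0.06, 0, 0, 0, 0, 0, 1, -0.06, 0, 0, 0, 0, 0, 1, -0.06, 0, 0, 0, 0, 0, 1, -0.06, 0, 0, 0, 0, 0, 1, -0.06, 0, 0, 0, 0, 0, 1, -0.06, 0, 0, 0, 0, 0, 1, -0.06, 0, 0, 0, 0, 0, 1, -0.06, 0, 0, 0, 0, 0, 1, -0.06, 0, 0, 0, 0, 0, 1])

```text
time: 29.32
position: [0.4391, -0.3035, 0.0415]
tool_rot: [0.281, 0.96, -0.0, -0.0]
ft_force: [-4.0, -0.9, -0.1]
grip_width: 0.0004
grip_force: 1.4
```

Emit:
jog_arm(motion=[-0.07, 0, 0, 0, 0, 0, 1, -0.07, 0, 0, 0, 0, 0, 1, -0.07, 0, 0, 0, 0, 0, 1, -0.07, 0, 0, 0, 0, 0, 1, -0.07, 0, 0, 0, 0, 0, 1, -0.07, 0, 0, 0, 0, 0, 1, -0.07, 0, 0, 0, 0, 0, 1, -0.07, 0, 0, 0, 0, 0, 1, -0.07, 0, 0, 0, 0, 0, 1, -0.07, 0, 0, 0, 0, 0, 1, -0.07, 0, 0, 0, 0, 0, 1, -0.07, 0, 0, 0, 0, 0, 1])

```text
time: 30.82
position: [0.4674, -0.3217, 0.0415]
tool_rot: [0.281, 0.96, 0.0, -0.0]
ft_force: [-4.4, -1.1, -0.1]
grip_width: 0.0007
grip_force: 1.8
```

Emit:
jog_arm(motion=[-0.05, 0, 0, 0, 0, 0, 1, -0.05, 0, 0, 0, 0, 0, 1, -0.05, 0, 0, 0, 0, 0, 1, -0.05, 0, 0, 0, 0, 0, 1, -0.05, 0, 0, 0, 0, 0, 1, -0.05, 0, 0, 0, 0, 0, 1, -0.04, 0, 0, 0, 0, 0, 1, -0.04, 0, 0, 0, 0, 0, 1, 0, 0, 0, 0, 0, 0, 1])

```text
time: 31.95
position: [0.4803, -0.3299, 0.0416]
tool_rot: [0.281, 0.96, -0.0, 0.0]
ft_force: [-4.1, -1.3, -0.4]
grip_width: 0.0005
grip_force: 1.7
```

Emit:
jog_arm(motion=[-0.04, 0, 0, 0, 0, 0, 1, -0.04, 0, 0, 0, 0, 0, 1, -0.04, 0, 0, 0, 0, 0, 1, -0.04, 0, 0, 0, 0, 0, 1, -0.04, 0, 0, 0, 0, 0, 1, -0.03, 0, 0, 0, 0, 0, 1, -0.02, 0, 0, 0, 0, 0, 1, 0, 0, 0, 0, 0, 0, 1])

```text
time: 32.95
position: [0.4886, -0.3352, 0.0416]
tool_rot: [0.281, 0.96, -0.0, -0.0]
ft_force: [-4.7, -0.6, 0.1]
grip_width: 0.0004
grip_force: 1.8
```

Emit:
jog_arm(motion=[-0.025, 0, 0, 0, 0, 0, 1, -0.025, 0, 0, 0, 0, 0, 1, 0, 0, 0, 0, 0, 0, 1])

```text
time: 33.33
position: [0.4898, -0.336, 0.0416]
tool_rot: [0.281, 0.96, 0.0, -0.001]
ft_force: [-5.0, -0.8, 0.4]
grip_width: 0.0007
grip_force: 2.3
```

Emit:
jog_arm(motion=[-0.025, 0, 0, 0, 0, 0, 1, -0.025, 0, 0, 0, 0, 0, 1, 0, 0, 0, 0, 0, 0, 1])

```text
time: 33.7
position: [0.4907, -0.3365, 0.0415]
tool_rot: [0.281, 0.96, 0.001, -0.002]
ft_force: [-8.2, -0.2, 2.3]
grip_width: 0.0004
grip_force: 3.1
```

Emit:
jog_arm(motion=[-0.025, 0, 0, 0, 0, 0, 1, -0.025, 0, 0, 0, 0, 0, 1, 0, 0, 0, 0, 0, 0, 1])

```text
time: 34.08
position: [0.4915, -0.3371, 0.0415]
tool_rot: [0.281, 0.96, 0.001, -0.003]
ft_force: [-9.4, 0.1, 3.8]
grip_width: 0.0006
grip_force: 4.0
```

Emit:
jog_arm(motion=[-0.025, 0, 0, 0, 0, 0, 1, -0.02, 0, 0, 0, 0, 0, 1, 0, 0, 0, 0, 0, 0, 1])

```text
time: 34.45
position: [0.4922, -0.3375, 0.0415]
tool_rot: [0.281, 0.96, 0.001, -0.004]
ft_force: [-10.3, 1.7, 5.0]
grip_width: 0.0006
grip_force: 4.8
```

Emit:
jog_arm(motion=[-0.03, 0, 0, 0, 0, 0, 1, 0, 0, 0, 0, 0, 0, 1, 0, 0, 0, 0, 0, 0, 1])

```text
time: 34.83
position: [0.4925, -0.3377, 0.0415]
tool_rot: [0.281, 0.96, 0.002, -0.004]
ft_force: [-12.0, 1.8, 7.4]
grip_width: 0.0003
grip_force: 5.6
```

Emit:
jog_arm(motion=[-0.015, 0, 0, 0, 0, 0, 1, 0, 0, 0, 0, 0, 0, 1, 0, 0, 0, 0, 0, 0, 1])

```text
time: 35.2
position: [0.4925, -0.3377, 0.0415]
tool_rot: [0.281, 0.96, 0.002, -0.005]
ft_force: [-13.2, 2.0, 7.7]
grip_width: 0.0005
grip_force: 6.1
```

About 12 N and at the end stop, so I ease off slowly, retreat and lift.

Emit:
jog_arm(motion=[0.05, 0, 0, 0, 0, 0, 1, 0.05, 0, 0, 0, 0, 0, 1, 0.05, 0, 0, 0, 0, 0, 1, 0.1, 0, 0, 0, 0, 0, 1, 0.15, 0, 0, 0, 0, 0, 1, 0.3, 0, 0, 0, 0, 0, 1, 0.6, 0, 0, 0, 0, 0, 1, 0.8, 0, 0, 0, 0, 0, 1, 0.8, 0, 0, 0, 0, 0, 1, 0.6, 0, 0, 0, 0, 0, 1, 0, 0, 0, 0, 0, 0, 1])

```text
time: 36.58
position: [0.3775, -0.2634, 0.0418]
tool_rot: [0.282, 0.96, 0.001, -0.001]
ft_force: [-0.1, 0.2, -0.7]
grip_width: 0.0004
grip_force: 0.0
```

Emit:
jog_arm(motion=[0, 0, -0.8, 0, 0, 0, 1, 0, 0, -0.8, 0, 0, 0, 1, 0, 0, -0.8, 0, 0, 0, 1, 0, 0, -0.8, 0, 0, 0, 1, 0, 0, 0, 0, 0, 0, 1, 0, 0, 0, 0, 0, 0, 1, 0, 0, 0, 0, 0, 0, 1, 0, 0, 0, 0, 0, 0, 1])

```text
time: 37.58
position: [0.3785, -0.2645, 0.1686]
tool_rot: [0.281, 0.96, 0.001, -0.001]
ft_force: [-0.3, -0.2, -0.3]
grip_width: 0.0003
grip_force: 0.0
```

```bash
python3 - <<'E'
from h import *
o=robot.get_obs();s=robot.camera('side');t=robot.camera('top')
print(o['time'],o['position'],o['ft_force'])
cv2.imwrite('pics/c8.png',np.hstack([cv2.resize(t[130:230,200:460],(480,185*1),interpolation=2),cv2.resize(s[130:303,270:390],(128,185))]))
cv2.imwrite('pics/c8.png',np.hstack([cv2.resize(t[120:240,200:460],(520,400),interpolation=2),cv2.resize(s[140:300,280:390],(275,400),interpolation=2)]))
E
```

```text
37.575 [ 0.37847916 -0.26447896  0.16860406] [-0.31365527 -0.24527649 -0.32421476]
```

View pics/c8.png

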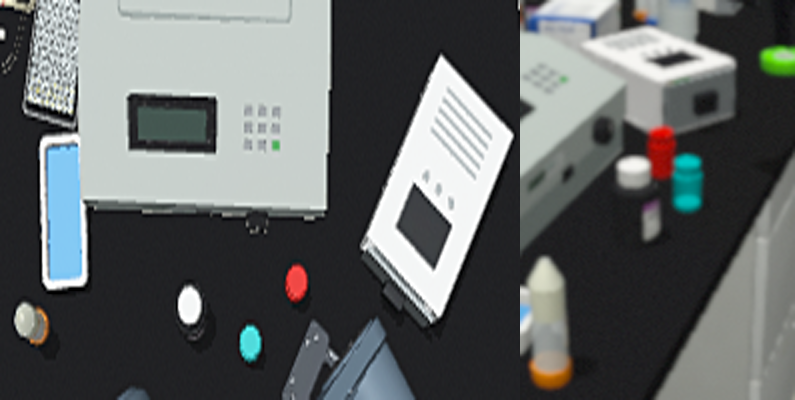

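The tray is shut and holding, with the boss at crop (395,295). The bottle (190,305) and tube (32,322) are still standing, and the vial is gone from the bench. Handing in.

```bash
python3 -c "
from rig import robot
print(robot.hand_in())"
```

```text
the job is handed in; nothing more can be done
None
```

The vial is loaded upright in the reader and the tray is shut and holding on its catch; the final picture shows the bottle and tube still standing. Readings between steps peaked at about 12 N along the push and 15.5 N in total, and the job was handed in at about 38 s.

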